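Hold a spread snap ring at the groove of an axle stub

TASK

Pick up the snap-ring pliers by their two handles and squeeze them so that the ring on their tips spreads fully. Bring the spread ring down from above over the end of the upright shaft, as far as the shaft's groove, and finish while holding it there: still squeezed fully open, level, at mid-height of the groove and clear of the shaft all round; do not let go or put the pliers down. Leave the sample cup, the beaker and the vial where they are.

Things in the scene. Friction and masses are not known exactly. Their poses are not given: they have to be found in the camera images.
- handles (a point): Midpoint between the two grey handles of the snap-ring pliers, half-way up, 11 mm above their underside. Axes: x towards the ring, y left of that, z up. Handles: upright slabs 22 mm high, 6 thick, 45 long (22 mm either way along x); outer faces 43 mm apart relaxed, 30 mm and parallel at the stop. Grasp across them along y; 6 N on each reaches the stop, more does no harm.
- ring (a point): Centre of the steel snap ring on the jaws, 101.7 mm ahead (+x) of the handle point, 3 mm lower; same axes. Two halves, one a jaw, open to front and back; 5 mm thick, 42 mm outside. Relaxed bore 30 mm, too small for the shaft's 34 mm end; fully spread, each half has moved 7 mm sideways and the end passes with about 4 mm to spare each way.
- jaw_left (a joint): Angle (rad) by which each jaw of the pliers is spread (both jaws always move equally): 0 relaxed, 0.14 fully spread at the stop (up to 0.16 under a strong grip). A spring closes it when the handles are let go; from about 0.07 up the ring can pass over the shaft's end.
- groove (a point): Point on the axis of the upright steel shaft at mid-height of its groove, 62 mm above the worktop. The groove is 26 mm in diameter and 14 mm high; above and below it the shaft is 34 mm in diameter. The shaft stands on a fixed grey housing 96 x 96 mm, 34 mm high, with a flange 58 mm in diameter up to 40 mm. z is up.
- shaft_top (a point): Centre of the shaft's upper end face, 87 mm above the worktop, 25 mm above the groove point.
- ring_pliers: The snap-ring pliers as a whole: about 150 mm long, 0.14 kg, lying flat on the worktop; origin at the underside on the pivot axis (a boss 18 mm wide, 17 mm high, 50 mm ahead of the handle point); axes as for the handle point.
- axle_unit: The fixed grey housing with the upright axle stub; origin at the centre of its underside, on the worktop.
- cup: Small white sample cup, 35 mm wide, 36 mm high, a bystander; origin at the centre of its underside.
- beaker: Glass beaker, 51 mm wide, 69 mm high, a bystander; origin at the centre of its underside.
- vial: Small amber vial, 23 mm wide, 46 mm high, a bystander; origin at the centre of its underside.
Mind the look-alikes: they are no part of the job. Of the things that look like the axle_unit, take the one that is nearest to the robot's base at the start.

How it is judged:
On the way, in this order (a step that is already met when the one before it is completed fails the run):
1. the ring, spread, is held above the end of the shaft (value of joint jaw_left above 0.09 rad and horizontal distance between ring and shaft_top below 0.015 m and z of ring in the frame of shaft_top above 0.003 m), for 0.1 s.
2. the ring surrounds the end of the shaft above the groove (horizontal distance between ring and shaft_top below 0.008 m and z of ring in the frame of shaft_top below -0.003 m and z of ring in the frame of groove above 0.006 m), for 0.02 s.
At the end, for the whole second after the job is handed in: Handles still squeezed (over 3 N), jaws over 0.10 rad, ring centre within 6 mm of the shaft axis and 4 mm of the groove's mid-height, pliers level within 0.12 rad, at rest, touching shaft and housing with under 1 N; cup, beaker and vial within 30 mm of their start (value of joint jaw_left above 0.1 rad and horizontal distance between ring and groove below 0.006 m and z of ring in the frame of groove between -0.004 and 0.004 m and angle between ring_pliers's own z axis and vertical below 0.12 rad and contact force between ring_pliers and axle_unit below 1 N and contact force between the fingers and ring_pliers above 3 N and linear speed of ring_pliers below 0.02 m/s and distance of each of cup, beaker, vial from where it was at the start of the episode below 0.03 m); the arm keeps its last pose, push and grip.
It fails at once if the ring is brought to the groove from the side, not over the shaft's end (z of ring in the frame of shaft_top below -0.006 m and horizontal distance between ring and shaft_top between 0.012 and 0.04 m).
It fails at once if the cup, the beaker or the vial is displaced (distance of any of cup, beaker, vial from where it was at the start of the episode above 0.03 m).
It also fails if it takes over 38 s, if anything falls off the work surface, if the arm or the gripper's body presses on something with over 40 N, if the wrist force passes 120 N, or if a joint passes its speed limit or range.

ROBOT

A 6-joint arm with a two-finger parallel gripper is mounted at the origin on a cart in front of the work surface, level with it; the furniture and walls round the work are solid. World frame = base frame: x ahead of the robot, y to its left, z up, the work surface at z = 0. Lengths are in m, angles in rad, forces in N, time in s.
With the tool pointing down it reaches from about 0.225 to 0.725 m from the base axis. Payload 3.1 kg.
Tool frame: the origin (TCP) lies on the mounting face of the last link; the fingertips stand 173 mm ahead of it and the grasp point (between the pads) lies 155 mm ahead of it; y points along the fingers, x is the direction in which the jaws open and shut, and the axes are right-handed (so a half turn about y gives the same grasp; the last joint's range is limited). The gripper opens to 85 mm and grips with 20 to 120 N. Pads are 22 mm wide; open, the fingers measure 114 mm over their backs; the gripper's body (76 mm by 85 mm) begins 54 mm behind the grasp point. The pads swing forward as they close: fully open they stand 13 mm farther back than shut.
Start: joints at [1.17, 0.048, 0.099, 1.622, 0, 1.443], TCP at [0.141, 0.506, 0.405] pointing down, gripper open.
Joint ranges: [-2.91, 2.91], [-0.99, 1.94], [-1.21, 1.42], [-2.12, 2.29], [-1.49, 1.47], [-3.14, 3.14]. Speed limits (rad/s): [2.79, 2.79, 3.14, 3.14, 3.14, 3.14].

INTERFACE

Orientations are given as a unit quaternion [x, y, z, w].
In Python, from rig import * gives the robot as it stands. The module is installed in compiled form; this text tells all that it offers.
- The arm moves only by the shell command python3 -m inch 'ROWS' [OPENING] [FORCE]. ROWS is JSON, a list of rows, each a list of 6 numbers: the shift along the tool's x, y, z each as a share of 0.3 m, from -1 to 1, then the turn, a rotation vector about the tool's x, y, z each as a share of pi/2 rad, from -1 to 1. A call has 1 to 5 rows; each row is the pose to reach, as a shift and turn from the pose commanded when the call began, along the tool's axes at that moment; what a row does not reach only later rows make up. A row lasts 1/12 s, in which the tool goes at most 41.7 mm and 7.16 degrees, less where a joint would pass 70% of its speed; a pose out of reach is approached as far as the arm can. A call with a number of a shift or a turn outside -1 to 1 is refused whole. A call with a gripper value outside its range is refused whole. OPENING is the gripper command: -1 is shut, 1 is fully open, values between are in proportion, set as the call begins (- or left out, the last holds). The fingers move at their own pace and stop on an object; FORCE is the grip in N (left out, the last holds). Time passes only in rows, so rows that repeat a pose let the fingers close. It gives the time, the measured TCP pose, the force and the opening at its end, in the units of the state.
- sense(): the state, without advancing time (a new reading comes with each control period).
- camera(name): name is "side" or "top" or "wrist"; returns the picture (480x640x3 uint8, blue, green, red); there is no depth.
- camera_model(name): a dict with "camera_matrix" (3x3 intrinsics, pixels), "R" (3x3) and "t" (3): a world point X has camera coordinates R X + t. Camera axes: x right, y down, z forward; pixel columns grow to the right and rows downward; lengths in m; the calibration is good to about 2 mm. A picture is of the moment at which its call begins: read the wrist's pose just before it. camera_model takes no time and is no camera call; for the wrist camera it gives the pose at the moment of the call.
- close_job(): hands the job in, once; it reports no verdict.
The state is a dict: "t": time; "qpos": joint angles; "dq": joint speeds; "joint_torque": joint torques, N m; "tcp_pos": TCP position; "tool_rot": TCP orientation; "force": force on the tool from outside, world axes, zero at the start; "moment": the same for the moment, N m; "grip_width": finger opening in m.
Only numpy, scipy, OpenCV 4.12 (cv2) and the standard library are available. Lean on these libraries where they do the work, as an engineer would, in place of code of your own. Each camera call takes 0.05 s, during which the arm holds its last target. There are 200 camera calls.

## Working session

There is one attempt and no reset: what is moved stays moved. The work goes in short steps, Python scripts to look and compute and a shell command to move; the robot and the scene stay as the last step left them, time stands still between calls to the robot, and variables do not carry over. Pictures are saved under pics/ and viewed, about 8 in all and at most 12, crops included, and the job is handed in when it is done.

```bash
mkdir -p pics; python3 - <<'E'
from rig import *
import cv2,numpy as np
s=sense(); print(s)
for n in ("top","side"):
    im=camera(n); cv2.imwrite(f"pics/{n}0.png",im); m=camera_model(n); print(n,m)
E
```

```text
{'t': 0.0, 'qpos': array([1.17020881e+00, 4.87505906e-02, 9.75505422e-02, 1.62201204e+00,
       3.36273459e-05, 1.44302122e+00]), 'dq': array([-0.00061164,  0.00021693, -0.00085697, -0.00048626,  0.00035699,
        0.0002525 ]), 'joint_torque': array([ 8.07415363e-04, -3.38774550e+01,  3.20019615e+01,  2.00646714e-02,
       -8.47917363e-06, -1.86003341e-06]), 'tcp_pos': array([0.14136625, 0.50538425, 0.40349305]), 'tool_rot': array([ 0.56376191,  0.42661682, -0.42811004, -0.56293196]), 'force': array([-0.53783722, -0.33603806,  0.1154778 ]), 'moment': array([ 0.02893245,  0.0312661 , -0.0187356 ]), 'grip_width': 0.08529329679236991}
top {'camera_matrix': array([[583.03910063,   0.        , 329.88822005],
       [  0.        , 583.03910063, 234.13724425],
       [  0.        ,   0.        ,   1.        ]]), 'R': array([[ 0.02724986, -0.99945815, -0.01846209],
       [-0.98116103, -0.02320818, -0.19179265],
       [ 0.19126026,  0.02334061, -0.98126181]]), 't': array([0.03968861, 0.60664853, 1.21283571])}
side {'camera_matrix': array([[480.34504402,   0.        , 323.5107542 ],
       [  0.        , 480.34504402, 249.35767532],
       [  0.        ,   0.        ,   1.        ]]), 'R': array([[-0.91764254, -0.39735734, -0.00626946],
       [-0.19988779,  0.4751338 , -0.85690883],
       [ 0.34347785, -0.78508281, -0.51542987]]), 't': array([0.56028605, 0.16572181, 0.76194152])}
```

View pics/top0.png

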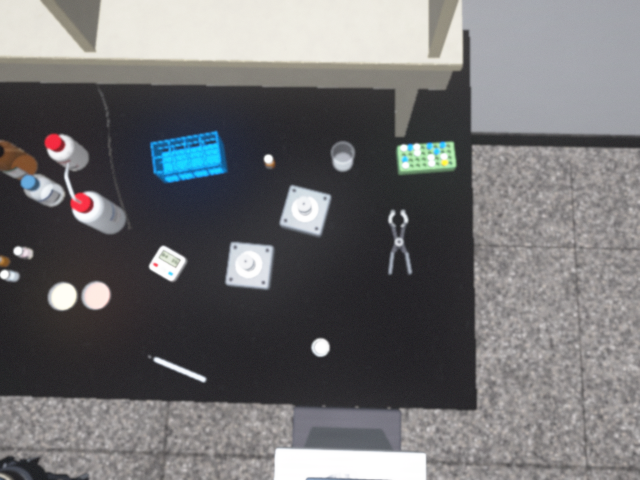

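View pics/side0.png

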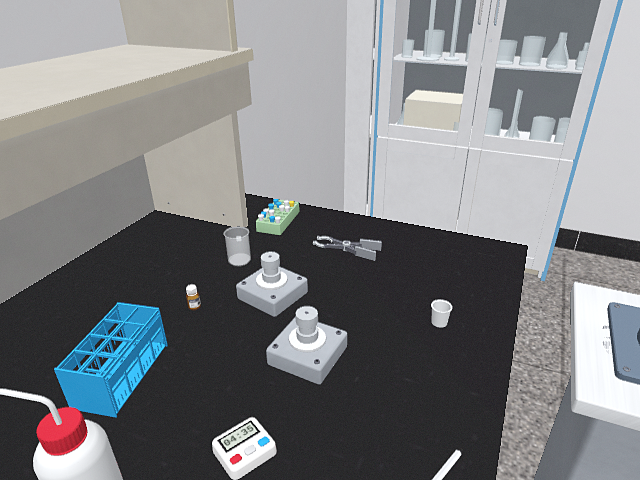

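The top view shows the pliers at about (399,243) with the ring at (398,216). The housings are at (250,265) and (305,210), the cup at (320,347), the beaker at (343,157) and the vial at (269,161). The side view shows both shafts, at (270,262) and (307,318). Next I'll get rough positions.

```bash
cat > h.py <<'E'
from rig import *
import cv2,numpy as np
from scipy.spatial.transform import Rotation as Ro
def ray(m,uv):
    K=m["camera_matrix"];R=m["R"];t=m["t"]
    d=R.T@np.linalg.inv(K)@np.array([uv[0],uv[1],1.]); return -R.T@t,d
def onz(m,uv,z):
    c,d=ray(m,uv); return c+d*(z-c[2])/d[2]
def px(m,X):
    p=m["camera_matrix"]@(m["R"]@np.asarray(X)+m["t"]); return p[:2]/p[2]
def rel(tgt_tcp,tgt_R=None):
    "rows for shift to target tcp (world) & turn"
    s=sense(); R=Ro.from_quat(s["tool_rot"]); d=R.inv().apply(np.asarray(tgt_tcp)-s["tcp_pos"])/0.3
    w=(R.inv()*tgt_R).as_rotvec()/(np.pi/2) if tgt_R is not None else np.zeros(3)
    return d.round(4),w.round(4)
E
python3 - <<'E'
from h import *
m=camera_model("top")
for n,uv,z in [("boss",(399,243),.017),("ring",(398.5,217),.008),("handL",(391,272),.011),("handR",(408,272),.011),("A1",(250,265),.034),("A2",(305,210),.034),("A1top",(248,261),.087),("A2top",(306,207),.087),("cup",(320,347),.036),("beaker",(343,157),.035),("vial",(269,161),.03)]:
    X=onz(m,uv,z); print(n,X.round(3),np.hypot(*X[:2]).round(3))
R=Ro.from_quat(sense()["tool_rot"]); print(R.as_matrix().round(3))
w=camera_model("wrist");T=sense()["tcp_pos"]; print("wrist cam in tool",R.inv().apply(-w["R"].T@w["t"]-T).round(3)); print((w["R"]@R.as_matrix()).round(3), w["camera_matrix"])
E
```

```text
boss [ 0.597 -0.099  0.017] 0.605
ring [ 0.659 -0.099  0.008] 0.666
handL [ 0.532 -0.083  0.011] 0.538
handR [ 0.533 -0.12   0.011] 0.546
A1 [0.537 0.23  0.034] 0.584
A2 [0.664 0.113 0.034] 0.674
A1top [0.538 0.226 0.087] 0.584
A2top [0.658 0.108 0.087] 0.667
cup [0.363 0.07  0.036] 0.37
beaker [0.79  0.031 0.035] 0.791
vial [0.779 0.2   0.03 ] 0.804
[[ 0.269 -0.001 -0.963]
 [ 0.963 -0.002  0.269]
 [-0.002 -1.     0.   ]]
wrist cam in tool [-0.001  0.031  0.077]
[[ 1.     0.    -0.001]
 [-0.001 -0.303 -0.953]
 [-0.     0.953 -0.303]] [[355.8221792    0.         321.5678929 ]
 [  0.         355.8221792  244.50687358]
 [  0.           0.           1.        ]]
```

```bash
M="python3 -m inch"
python3 -m inch '[[-0.39,0.04,-0.46,0,0,0],[-0.39,0.04,-0.46,0,0,0],[-0.39,0.04,-0.46,0,0,0],[-0.39,0.04,-0.46,0,0,0],[-0.39,0.04,-0.46,0,0,0]]' 1 40
python3 -m inch '[[-0.39,0.08,-0.46,0,0,0],[-0.39,0.08,-0.46,0,0,0],[-0.39,0.08,-0.46,0,0,0],[-0.39,0.08,-0.46,0,0,0],[-0.39,0.08,-0.46,0,0,0]]'
python3 -m inch '[[-0.39,0.08,-0.46,0,0,0],[-0.39,0.08,-0.46,0,0,0],[-0.39,0.08,-0.46,0,0,0],[-0.39,0.08,-0.46,0,0,0],[-0.39,0.08,-0.46,0,0,0]]'
python3 - <<'E'
from h import *
print(rel([.547,-.1,.30],Ro.from_matrix(np.array([[0,0,-1],[1,0,0],[0,-1,0]]))), sense()["qpos"].round(2))
E
```

```text
t: 0.52
tcp_pos: [0.2442, 0.3524, 0.3918]
tool_rot: [0.565, 0.426, -0.427, -0.563]
force: [-0.4, 0.4, 0.8]
grip_width: 0.0861
t: 0.93
tcp_pos: [0.3457, 0.2024, 0.3674]
tool_rot: [0.565, 0.425, -0.427, -0.564]
force: [-0.3, 1.2, 0.7]
grip_width: 0.0856
t: 1.35
tcp_pos: [0.4472, 0.0522, 0.3432]
tool_rot: [0.565, 0.425, -0.427, -0.564]
force: [0.5, 1.0, 0.9]
grip_width: 0.0853
(array([-0.3967,  0.1447, -0.4589]), array([-0.0002, -0.1765, -0.0014])) [-0.03 -0.15 -0.22  1.51 -0.    0.25]
```

```bash
python3 -m inch '[[-0.397,0.145,-0.459,0,-0.18,0],[-0.397,0.145,-0.459,0,-0.18,0],[-0.397,0.145,-0.459,0,-0.18,0],[-0.397,0.145,-0.459,0,-0.18,0],[-0.397,0.145,-0.459,0,-0.18,0]]'
python3 -m inch '[[0,0,0,0,0,0],[0,0,0,0,0,0],[0,0,0,0,0,0]]'
python3 - <<'E'
from h import *
import pickle
m=camera_model("wrist"); im=camera("wrist"); cv2.imwrite("pics/w1.png",im); pickle.dump((m,sense()),open("w1.pkl","wb"))
E
```

```text
t: 1.77
tcp_pos: [0.5471, -0.099, 0.299]
tool_rot: [-0.498, -0.501, 0.502, 0.498]
force: [-0.7, 0.5, -0.1]
grip_width: 0.0854
t: 2.02
tcp_pos: [0.5457, -0.0954, 0.3007]
tool_rot: [-0.497, -0.502, 0.503, 0.498]
force: [-0.6, 0.6, -0.2]
grip_width: 0.0856
```

View pics/w1.png

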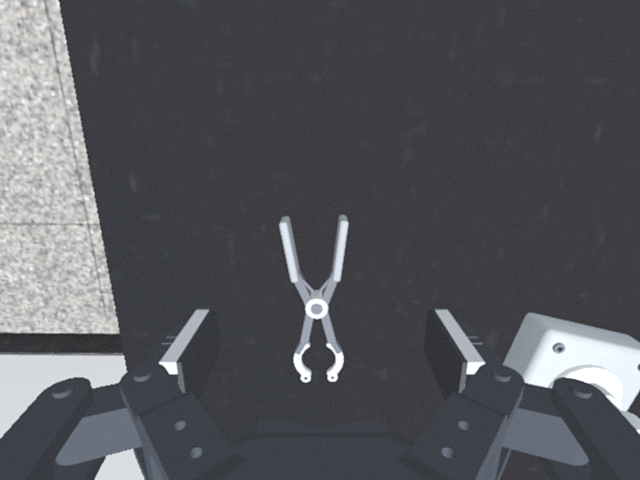

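The wrist view shows the pliers with the boss at (316.5,309), the ring at about (318.5,361), and handle tops from (285,218) to (296,280) and (343,217) to (336,280). The gripper sits a little to one side.

```bash
python3 - <<'E'
from h import *
import pickle
m,s=pickle.load(open("w1.pkl","rb")); print(s["tcp_pos"])
b=onz(m,(316.5,309),.017);r=onz(m,(318.5,361),.0105)
h=[onz(m,u,.022) for u in [(285,218),(296,280),(343,217),(336,280)]]
print(b,r); print(np.round(h,4)); back=(h[0]+h[2])/2; front=(h[1]+h[3])/2; mid=(back+front)/2
for a,c in [(back,r),(mid,r),(b,r),(mid,b)]: d=c-a; print(np.degrees(np.arctan2(d[1],d[0])),np.hypot(*d[:2]))
print(mid)
th=np.arctan2((r-mid)[1],(r-mid)[0]); u=np.array([np.cos(th),np.sin(th),0]); H=(b-50e-3*u); H2=r-.1017*u; print("H",H,H2,np.degrees(th))
g=(H+H2)/2; g[2]=0.178
T=Ro.from_euler('z',th)*Ro.from_matrix(np.array([[0,0,-1],[1,0,0],[0,-1,0]])); print(rel(g,T))
E
```

```text
[ 0.54563426 -0.09494238  0.30125793]
[ 0.60171944 -0.0993934   0.017     ] [ 0.65442863 -0.09751161  0.0105    ]
[[ 0.5271 -0.1222  0.022 ]
 [ 0.5749 -0.1149  0.022 ]
 [ 0.526  -0.0808  0.022 ]
 [ 0.5746 -0.0848  0.022 ]]
1.7814369382223094 0.1279588783881792
1.740044787122732 0.10382772795428737
2.0446662728418037 0.05274276977907621
1.4255469392519848 0.05108647320642943
[ 0.55064877 -0.10066433  0.022     ]
H [ 0.55174249 -0.10091164  0.017     ] [ 0.55277552 -0.10059972  0.0105    ] 1.740044787122732
(array([-0.0199,  0.4108, -0.0222]), array([-0.0005, -0.0125,  0.0004]))
```

```bash
python3 -m inch '[[-0.02,0.2,-0.022,0,-0.0125,0],[-0.02,0.3,-0.022,0,-0.0125,0],[-0.02,0.36,-0.022,0,-0.0125,0],[-0.02,0.40,-0.022,0,-0.0125,0],[-0.02,0.42,-0.022,0,-0.0125,0]]'
python3 -m inch '[[0,0,0,0,0,0],[0,0,0,0,0,0]]'
python3 - <<'E'
from h import *
s=sense();print(s["tcp_pos"],s["force"]); th=np.radians(1.75)
print(rel([.5522,-.1007,.175],Ro.from_euler('z',th)*Ro.from_matrix(np.array([[0,0,-1],[1,0,0],[0,-1,0]]))))
E
```

```text
t: 2.48
tcp_pos: [0.5512, -0.1001, 0.1731]
tool_rot: [-0.491, -0.507, 0.508, 0.494]
force: [-0.3, -0.5, 0.3]
grip_width: 0.0852
t: 2.65
tcp_pos: [0.5536, -0.1014, 0.1773]
tool_rot: [0.493, 0.508, -0.507, -0.491]
force: [-0.1, -0.5, 0.6]
grip_width: 0.0856
[ 0.55357296 -0.10144259  0.17727566] [-0.11163311 -0.52662157  0.61606494]
(array([0.0026, 0.0076, 0.0045]), array([ 0.0019, -0.0001, -0.0006]))
```

```bash
python3 -m inch '[[0,0.005,0.003,0,0,0],[0,0.005,0.003,0,0,0],[0,0.005,0.003,0,0,0],[0,0.005,0.003,0,0,0],[0,0.005,0.003,0,0,0]]' -1 40
python3 -m inch '[[0,0,0,0,0,0],[0,0,0,0,0,0],[0,0,0,0,0,0],[0,0,0,0,0,0]]'
python3 -m inch '[[0,0,0,0,0,0],[0,0,0,0,0,0]]'
python3 - <<'E'
from h import *
cv2.imwrite("pics/w2.png",camera("wrist")); print(sense()["tcp_pos"])
E
```

```text
t: 3.07
tcp_pos: [0.5527, -0.1017, 0.1767]
tool_rot: [0.493, 0.508, -0.506, -0.492]
force: [-1.8, -1.5, 5.6]
grip_width: 0.027
t: 3.4
tcp_pos: [0.5527, -0.1017, 0.1767]
tool_rot: [0.493, 0.508, -0.506, -0.492]
force: [-2.7, 1.8, 9.0]
grip_width: 0.0268
t: 3.57
tcp_pos: [0.5527, -0.1016, 0.1767]
tool_rot: [0.493, 0.508, -0.506, -0.492]
force: [-3.1, 2.8, 8.7]
grip_width: 0.0273
[ 0.55267271 -0.1016537   0.17663259]
```

View pics/w2.png

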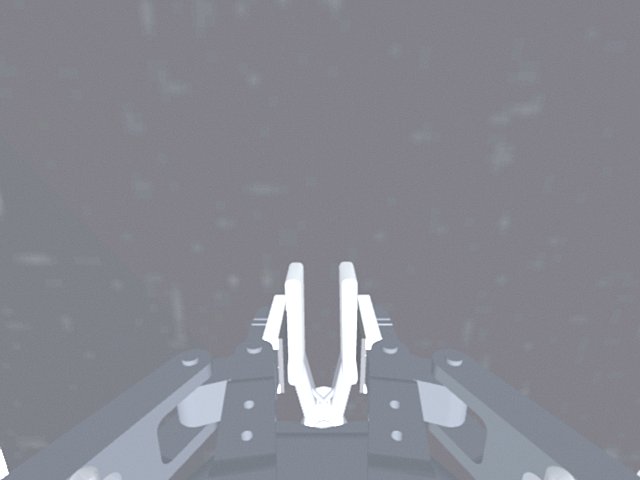

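Both handles sit between the pads, near parallel (27 mm), and the ring is hidden from the wrist camera. I'll lift and check with the fixed cameras.

```bash
python3 -m inch '[[0,-0.05,0,0,0,0],[0,-0.15,0,0,0,0],[0,-0.28,0,0,0,0],[0,-0.38,0,0,0,0],[0,-0.43,0,0,0,0]]'
python3 -m inch '[[0,0,0,0,0,0],[0,0,0,0,0,0]]'
python3 - <<'E'
from h import *
s=sense();print(s["tcp_pos"],s["grip_width"],s["force"])
a=camera("top");b=camera("side");cv2.imwrite("pics/top2.png",a);cv2.imwrite("pics/side2.png",b)
T=s["tcp_pos"]; R=Ro.from_quat(s["tool_rot"])
P=T+R.apply([0,.167,-.1017]); p=px(camera_model("top"),P).astype(int);q=px(camera_model("side"),P).astype(int);print(P,p,q)
f=lambda im,c,w,h:cv2.resize(im[max(c[1]-h,0):c[1]+h,max(c[0]-w,0):c[0]+w],None,fx=4,fy=4,interpolation=2)
A=f(a,(p[0],p[1]+20),50,60);B=f(b,(q[0]+25,q[1]),50,60); print(A.shape,B.shape,max(p[0]-50,0),p[1]-40,q[0]-25,q[1]-60)
cv2.imwrite("pics/c2.png",np.hstack([A,B]))
E
```

```text
t: 4.03
tcp_pos: [0.5529, -0.1021, 0.3079]
tool_rot: [0.495, 0.508, -0.506, -0.49]
force: [0.3, 0.0, -0.7]
grip_width: 0.0271
t: 4.2
tcp_pos: [0.5522, -0.1019, 0.3036]
tool_rot: [0.493, 0.508, -0.507, -0.492]
force: [-1.3, 0.1, -2.2]
grip_width: 0.0267
[ 0.55221253 -0.10192436  0.30361487] 0.026681834894418634 [-1.28643604  0.07036667 -2.16080892]
[ 0.65424411 -0.09905143  0.136842  ] [404 205] [322 186]
(480, 400, 3) (480, 400, 3) 354 165 297 126
```

View pics/c2.png

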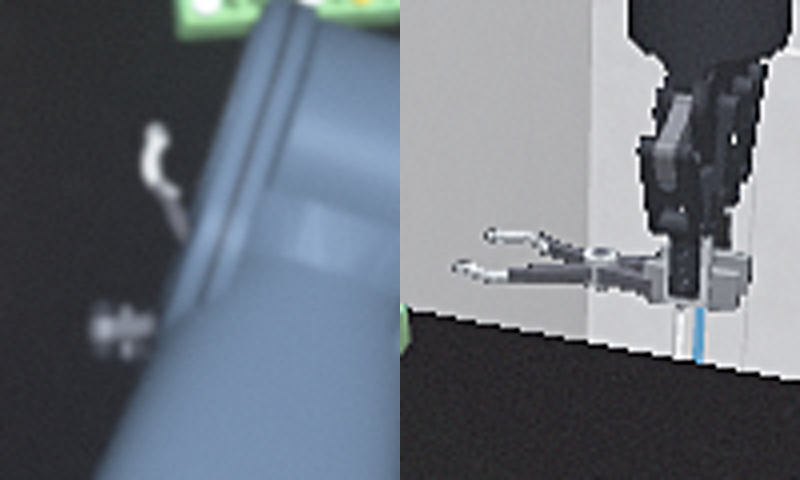

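The pliers are held, roughly level, with both halves spread. In the side crop the ring halves are at about (497,256) and the boss at (600,252). Next I'll measure the shaft more accurately.

```bash
python3 - <<'E'
from h import *
a=cv2.imread("pics/top0.png")[235:295,220:280];b=cv2.imread("pics/side0.png")[300:385,262:352]
A=cv2.resize(a,(400,400),interpolation=2);B=cv2.resize(b,None,fx=4.4,fy=4.4,interpolation=2)[:400]
cv2.imwrite("pics/c3.png",np.hstack([A,B[:,:396]]))
# prediction of pliers points in side view, pose at lift
q=camera_model("side"); T=np.array([.5522,-.1019,.3036]);R=Ro.from_euler('z',np.radians(1.75))
for dz in (.165,.17,.175):
  H=T-[0,0,dz]
  for n,v in dict(ring=[.1017,0,0],boss=[.05,0,.009],Ltip=[.1017+.02,.009,0],Rtip=[.1017+.02,-.009,0]).items():
    u=px(q,H+R.apply(v)); print(dz,n,((u-[297,126])*4+[400,0]).round(0))
E
```

```text
Traceback (most recent call last):
ValueError: all the input array dimensions except for the concatenation axis must match exactly, but along dimension 0, the array at index 0 has size 400 and the array at index 1 has size 374
```

```bash
python3 - <<'E'
from h import *
a=cv2.imread("pics/top0.png")[235:295,220:280];b=cv2.imread("pics/side0.png")[297:397,262:362]
A=cv2.resize(a,(400,400),interpolation=2);B=cv2.resize(b,(400,400),interpolation=2)
cv2.imwrite("pics/c3.png",np.hstack([A,B]))
q=camera_model("side"); T=np.array([.5522,-.1019,.3036]);R=Ro.from_euler('z',np.radians(1.75))
for dz in (.165,.17,.175):
  H=T-[0,0,dz]
  for n,v in dict(ring=[.1017,0,0],boss=[.05,0,.009],Ltip=[.1017+.02,.009,0],Rtip=[.1017+.02,-.009,0]).items():
    u=px(q,H+R.apply(v)); print(dz,n,((u-[297,126])*4+[400,0]).round(0))
E
```

```text
0.165 ring [503. 240.]
0.165 boss [598. 239.]
0.165 Ltip [461. 241.]
0.165 Rtip [474. 229.]
0.17 ring [504. 249.]
0.17 boss [598. 248.]
0.17 Ltip [461. 250.]
0.17 Rtip [474. 237.]
0.175 ring [504. 258.]
0.175 boss [598. 257.]
0.175 Ltip [461. 259.]
0.175 Rtip [475. 246.]
```

View pics/c3.png

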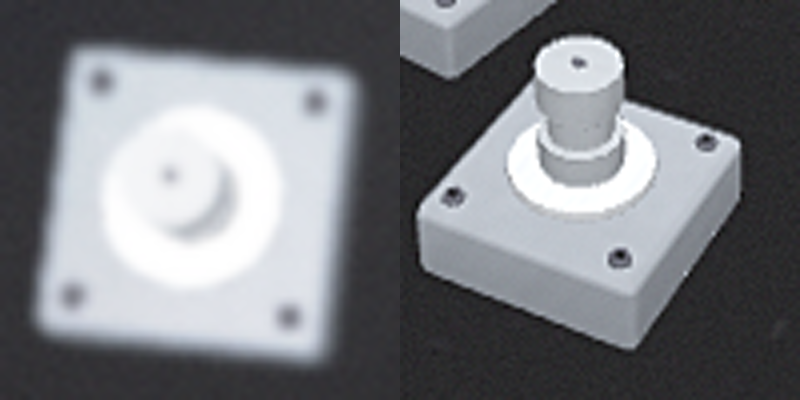

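The top crop shows the shaft's centre mark at (169,175) and the flange centre at (192,196). The side crop shows the centre mark at (578,62).

```bash
python3 - <<'E'
from h import *
a=camera_model("top");b=camera_model("side")
print(onz(a,(244.9,260.8),.087),onz(b,(306.1,312.1),.087),onz(a,(248.3,264),.040))
bb=[((x+.5)/6.667-.5+220,(y+.5)/6.667-.5+235) for x,y in [(102,81),(316,102),(72,296),(288,318)]]
print(np.mean([onz(a,u,.034) for u in bb],0))
bs=[((x-400+.5)/4-.5+262,(y+.5)/4-.5+297) for x,y in [(453,196),(706,142),(620,258)]]
P=[onz(b,u,.034) for u in bs];print(P, (P[0]+P[1])/2)
S=(onz(a,(244.9,260.8),.087)+onz(b,(306.1,312.1),.087))/2; print(S)
print("tcp target hover",S-[.1017,0,0])
E
```

```text
[0.53817772 0.23301891 0.087     ] [0.53785161 0.23219888 0.087     ] [0.53804307 0.23312673 0.04      ]
[0.53806851 0.23308386 0.034     ]
[array([0.5766582 , 0.26493778, 0.034     ]), array([0.49927512, 0.19827698, 0.034     ]), array([0.50435307, 0.27021167, 0.034     ])] [0.53796666 0.23160738 0.034     ]
[0.53801467 0.2326089  0.087     ]
tcp target hover [0.43631467 0.2326089  0.087     ]
```

```bash
python3 -m inch '[[0.05,0,0.016,0,0,0],[0.14,0,0.045,0,0,0],[0.24,0,0.077,0,0,0],[0.34,0,0.11,0,0,0],[0.44,0,0.14,0,0,0]]'
python3 -m inch '[[0.1,0,0.032,0,0,0],[0.2,0,0.064,0,0,0],[0.3,0,0.096,0,0,0],[0.4,0,0.128,0,0,0],[0.48,0,0.155,0,0,0]]'
python3 -m inch '[[0.06,0,0.02,0,0,0],[0.1,0,0.03,0,0,0],[0.1,0,0.03,0,0,0]]'
python3 - <<'E'
from h import *
print(rel([.436,.229,.289],Ro.from_euler('z',np.radians(1.75))*Ro.from_matrix(np.array([[0,0,-1],[1,0,0],[0,-1,0]]))),sense()["grip_width"])
E
```

```text
t: 4.72
tcp_pos: [0.5041, 0.0306, 0.3001]
tool_rot: [-0.491, -0.506, 0.508, 0.494]
force: [0.3, 0.7, -1.6]
grip_width: 0.0267
t: 5.13
tcp_pos: [0.4529, 0.1736, 0.3003]
tool_rot: [-0.491, -0.507, 0.509, 0.493]
force: [-0.0, 0.2, -2.0]
grip_width: 0.0267
t: 5.38
tcp_pos: [0.4431, 0.2035, 0.3003]
tool_rot: [-0.49, -0.507, 0.51, 0.493]
force: [-0.6, 0.2, -2.1]
grip_width: 0.0272
(array([0.0859, 0.0379, 0.0206]), array([-0.0031,  0.002 ,  0.0003])) 0.027196328780365504
```

```bash
python3 -m inch '[[0.05,0.02,0.01,0,0,0],[0.086,0.038,0.0206,0,0,0],[0.086,0.038,0.0206,0,0,0],[0.086,0.038,0.0206,0,0,0],[0.086,0.038,0.0206,0,0,0]]'
cat > look.py <<'E'
import sys
from h import *
n=sys.argv[1]
L=[]
for i in range(3): s=sense();L.append(s["tcp_pos"]); a=camera("top");b=camera("side")
T=np.mean(L,0);R=Ro.from_quat(s["tool_rot"]);print(s["t"],T,np.std(L,0),R.as_matrix().round(3).tolist(),s["grip_width"],s["force"])
cv2.imwrite(f"pics/top{n}.png",a);cv2.imwrite(f"pics/side{n}.png",b)
A=cv2.resize(a[215:295,210:290],(400,400),interpolation=2);B=cv2.resize(b[260:340,265:345],(400,400),interpolation=2)
cv2.imwrite(f"pics/c{n}.png",np.hstack([A,B]))
E
python3 look.py 4
```

```text
t: 5.8
tcp_pos: [0.4383, 0.2264, 0.2907]
tool_rot: [-0.493, -0.507, 0.508, 0.493]
force: [0.4, -0.5, -0.9]
grip_width: 0.0269
6.0 [0.43857381 0.22632314 0.29127288] [2.14620544e-04 4.29585884e-05 3.84029042e-04] [[-0.029, 0.001, -1.0], [1.0, 0.0, -0.029], [-0.0, -1.0, -0.001]] 0.026932610145476602 [ 0.47948523  0.59392091 -1.29512219]
```

View pics/c4.png

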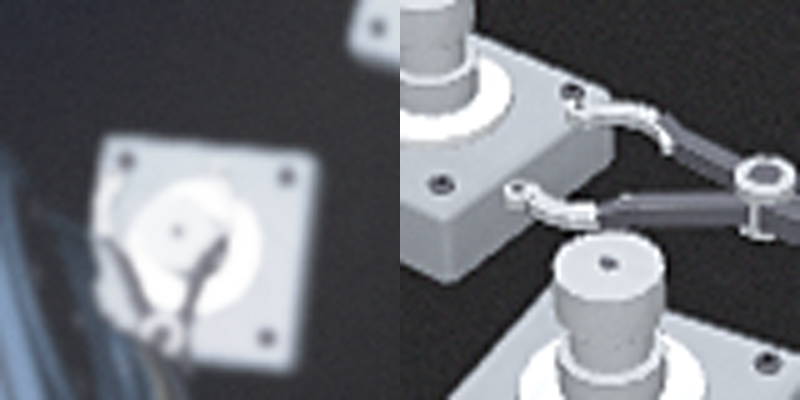

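In this view the ring is spread and just above the shaft. In the side crop the ring tips are at (575,108) and (517,188), the boss is at (763,174) and the shaft mark is at (609,263). In the top crop the boss is at (163,330), the tips at (110,178) and (222,185), and the shaft mark at (178,232).

```bash
python3 - <<'E'
from h import *
a=camera_model("top");b=camera_model("side")
tp=lambda x,y:(210+(x+.5)/5-.5,215+(y+.5)/5-.5); sp=lambda x,y:(265+(x-400+.5)/5-.5,260+(y+.5)/5-.5)
def tri(u,v):
    c1,d1=ray(a,u);c2,d2=ray(b,v);d1/=np.linalg.norm(d1);d2/=np.linalg.norm(d2)
    k=np.linalg.lstsq(np.c_[d1,-d2],c2-c1,rcond=None)[0];p=c1+k[0]*d1;q=c2+k[1]*d2;return (p+q)/2,np.linalg.norm(p-q)
B,e=tri(tp(163,330),sp(763,174));print("boss",B,e)
t1,e1=tri(tp(110,178),sp(517,188));t2,e2=tri(tp(222,185),sp(575,108));print(t1,e1,t2,e2)
print("shaft",tri(tp(178,232),sp(609,263)))
m=(t1+t2)/2;d=m-B;print("tipmid",m,"yaw",np.degrees(np.arctan2(d[1],d[0])),"len",np.hypot(*d[:2]),"boss->ring",B+d/np.hypot(*d[:2])*.0517)
P=np.array([.4386+.102,.2263+.0037,.119]);print("ring pred",P)
for n,v in dict(ring=P,boss=P+[-.0517,-.0016,.009]).items():
    print(n,(px(a,v)-[210,215])*5+2, (px(b,v)-[265,260])*5+[402,2])
E
```

```text
boss [0.49035297 0.22853134 0.13113454] 0.001607302574919127
[0.55423498 0.25523969 0.12569759] 0.0005824082916964662 [0.55512392 0.20999409 0.12368401] 0.005513362223846279
shaft (array([0.53755215, 0.23228216, 0.08702036]), np.float64(0.00043747485358498246))
tipmid [0.55467945 0.23261689 0.1246908 ] yaw 3.634129115875592 len 0.06445608980687106 boss->ring [0.54194901 0.23180835 0.12596604]
ring pred [0.5406 0.23   0.119 ]
ring [171.59452103 214.00007059] [599.50252591 169.89959054]
boss [164.85618849 336.36545342] [765.04190457 183.25954427]
```

```bash
python3 -m inch '[[0.003,0.02,0.006,0,0,0],[0.006,0.045,0.0115,0,0,0],[0.006,0.065,0.0115,0,0,0],[0.006,0.075,0.0115,0,0,0],[0.006,0.075,0.0115,0,0,0]]'
python3 -m inch '[[0,0,0,0,0,0],[0,0,0,0,0,0]]'
python3 look.py 5
```

```text
t: 6.52
tcp_pos: [0.4342, 0.2283, 0.2671]
tool_rot: [-0.492, -0.506, 0.508, 0.493]
force: [-0.9, -0.0, -1.4]
grip_width: 0.0271
t: 6.68
tcp_pos: [0.435, 0.2286, 0.2689]
tool_rot: [0.493, 0.507, -0.507, -0.492]
force: [0.2, 1.5, -0.1]
grip_width: 0.0268
6.8833 [0.4350614  0.22860193 0.26910477] [6.94694042e-05 2.21853437e-05 1.60207885e-04] [[-0.03, 0.001, -1.0], [1.0, 0.0, -0.03], [0.0, -1.0, -0.001]] 0.026873792025045404 [-0.35725887 -0.1257584  -1.6708082 ]
```

View pics/c5.png

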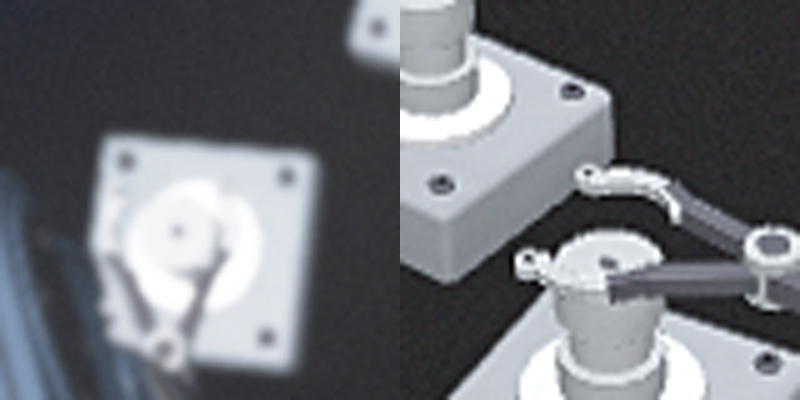

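The ring is now about 1 cm above the shaft. In the side crop the tips are at (528,260) and (587,175) and the boss is at (775,243). In the top crop the boss is at (168,347) and the tips are near (115,197) and (227,192).

```bash
python3 - <<'E'
from h import *
a=camera_model("top");b=camera_model("side")
tp=lambda x,y:(210+(x+.5)/5-.5,215+(y+.5)/5-.5); sp=lambda x,y:(265+(x-400+.5)/5-.5,260+(y+.5)/5-.5)
for bz in (.107,.109): print("boss",bz,onz(a,tp(168,347),bz),onz(b,sp(775,243),bz))
tz=.1025
t1=onz(b,sp(528,260),tz);t2=onz(b,sp(587,175),tz);print("tips side",t1,t2,(t1+t2)/2)
t1=onz(a,tp(115,197),tz);t2=onz(a,tp(227,192),tz);print("tips top",t1,t2,(t1+t2)/2)
# same tip lug geometry from c4, z .1245
t1=onz(b,sp(517,188),.1245);t2=onz(b,sp(575,108),.1245);print("c4 side",t1,t2,(t1+t2)/2)
w=cv2.imread("pics/w1.png")
# lug distance from boss, relaxed
import pickle; m,s=pickle.load(open("w1.pkl","rb"))
print("lugs relaxed",onz(m,(305,378),.0105)-onz(m,(316.5,309),.017),onz(m,(332,378),.0105)-onz(m,(316.5,309),.017))
E
```

```text
boss 0.107 [0.48678133 0.23046275 0.107     ] [0.48585983 0.22774094 0.107     ]
boss 0.109 [0.48657368 0.2301211  0.109     ] [0.48493089 0.23012629 0.109     ]
tips side [0.55090078 0.25765903 0.1025    ] [0.55302533 0.21369336 0.1025    ] [0.55196305 0.23567619 0.1025    ]
tips top [0.54970176 0.25705492 0.1025    ] [0.55296763 0.21005581 0.1025    ] [0.55133469 0.23355537 0.1025    ]
c4 side [0.5553243  0.25384875 0.1245    ] [0.55750129 0.21122028 0.1245    ] [0.5564128  0.23253452 0.1245    ]
lugs relaxed [ 0.07004296 -0.00970288 -0.0065    ] [ 0.06984733  0.01369539 -0.0065    ]
```

```bash
python3 -m inch '[[0,0.015,0,0,0,0],[0,0.03,0,0,0,0],[0,0.045,0,0,0,0],[0,0.055,0,0,0,0],[0,0.06,0,0,0,0]]'
python3 -m inch '[[0,0.01,0,0,0,0],[0,0.02,0,0,0,0],[0,0.03,0,0,0,0],[0,0.035,0,0,0,0],[0,0.035,0,0,0,0]]'
python3 -m inch '[[0,0.01,0,0,0,0],[0,0.02,0,0,0,0],[0,0.032,0,0,0,0],[0,0.032,0,0,0,0],[0,0.032,0,0,0,0]]'
python3 look.py 6
```

```text
t: 7.4
tcp_pos: [0.4345, 0.2284, 0.2497]
tool_rot: [-0.492, -0.507, 0.508, 0.493]
force: [0.2, 0.2, -1.4]
grip_width: 0.0266
t: 7.82
tcp_pos: [0.4347, 0.2285, 0.2398]
tool_rot: [-0.492, -0.507, 0.508, 0.493]
force: [-0.6, -0.3, -0.6]
grip_width: 0.0272
t: 8.23
tcp_pos: [0.4347, 0.2285, 0.2303]
tool_rot: [-0.492, -0.507, 0.508, 0.493]
force: [0.8, -0.4, -0.8]
grip_width: 0.0269
8.4333 [0.43487984 0.22852401 0.23062867] [1.36860440e-04 4.47958257e-05 2.78183570e-04] [[-0.03, 0.0, -1.0], [1.0, 0.0, -0.03], [0.0, -1.0, -0.0]] 0.026748962139216605 [-0.63623891  0.89779016 -1.52783351]
```

View pics/c6.png

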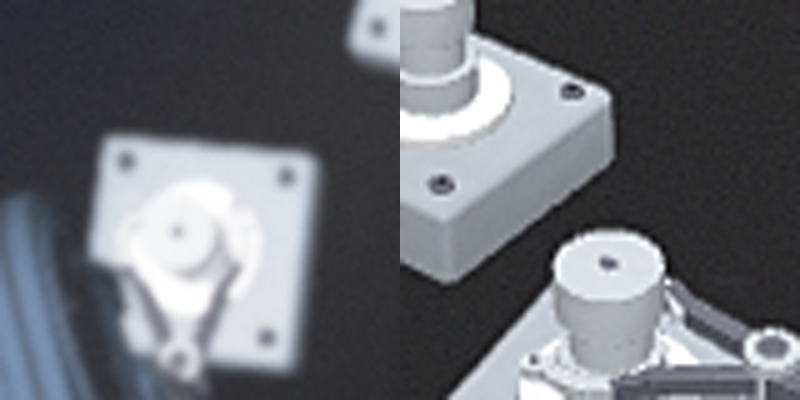

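The ring is around the shaft with no contact force. In the side crop the boss is at (774,347) and the near tip at (532,360). In the top crop the boss is at (181,362). Last, I'll check position and height.

```bash
python3 - <<'E'
from h import *
a=camera_model("top");b=camera_model("side")
tp=lambda x,y:(210+(x+.5)/5-.5,215+(y+.5)/5-.5); sp=lambda x,y:(265+(x-400+.5)/5-.5,260+(y+.5)/5-.5)
for z in (.067,.069,.071,.073,.075): print(z,onz(a,tp(181,362),z)[:2],onz(b,sp(774,347),z)[:2], "tip",onz(b,sp(532,360),z-.0065)[:2])
L=[]
s=sense();print(s["moment"],s["force"])
E
```

```text
0.067 [0.48466107 0.23136992] [0.48616306 0.22660038] tip [0.55367347 0.25341784]
0.069 [0.48446353 0.23103782] [0.48531168 0.2287881 ] tip [0.55255106 0.25546353]
0.071 [0.484266   0.23070572] [0.48446031 0.23097582] tip [0.55142864 0.25750922]
0.073 [0.48406847 0.23037363] [0.48360893 0.23316355] tip [0.55030623 0.25955491]
0.075 [0.48387093 0.23004153] [0.48275755 0.23535127] tip [0.54918382 0.26160061]
[-0.01545992 -0.01275541 -0.02512727] [ 0.11637751  0.35658419 -1.23054267]
```

```bash
python3 -m inch '[[0,0,0,0,0,0],[0,0,0,0,0,0]]'
python3 -c "
from rig import *
s=sense();print(s['t'],abs(s['dq']).max());print(close_job())"
```

```text
t: 8.7
tcp_pos: [0.435, 0.2286, 0.2308]
tool_rot: [0.493, 0.507, -0.507, -0.492]
force: [0.3, 0.3, -2.0]
grip_width: 0.0268
8.7 0.002007778549012556
the job is handed in; nothing more can be done
None
```

I gripped the pliers across both handles with a 40 N grip and squeezed them to 27 mm, past the 30 mm stop. I then centred the spread ring over the nearest shaft, lowered it from above to the groove, and handed in at 8.7 s while still holding it there.

**Last checks, all from my own measurements (no verdict was reported):**
- **Height:** the two camera views agree on the boss top at about 71 mm, which puts the ring at about 62 mm, the groove's mid-height.
- **Centring:** the ring is within about 1.5 mm of the shaft axis.
- **Level:** the gripper was pointing straight down. The boss and ring tips gave consistent heights when I measured them above the shaft.
- **Contact:** the wrist force stayed at about the pliers' own weight, with no sign of touching the shaft or housing. Its readings vary by about 1 N, as large as the contact limit.
- **Bystanders:** the arm stayed well away from the cup, beaker and vial, but I did not look at them again at the end.

**Disagreement:** the pliers' heading came out at about 1.7° from the first wrist picture and gripper pose, but 3 to 4° from the later camera views. That shifts the ring sideways by 2 mm or less.

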